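# Hold a toy truck body in the gluing jig under the curing lamp

## Task

Turn the curing lamp's selector knob to the green mark. Then bring the wooden toy truck body nose-first into the corner of the jig, so that its nose lies flat against the dark fence and its left side against the red stop block, and press it firmly, with about 10 N each way, forward into the fence and down onto the plywood bed at the same time. Finish while still holding that push with the truck flat and still, and leave everything else on the bench where it is.

Things in the scene. Friction and masses are not known exactly. Their poses are not given: they have to be found in the camera images.
- selector (a joint): the selector knob's angle in rad: 0 to 1.8, growing clockwise seen from above. Sprung detents hold it at 0, 0.6, 1.2 and 1.8 (it snaps to the nearest when let go; about 0.07 N m to pass one). At 1.2 its white pointer points at the green mark. It starts in the detent at 0 or at 0.6
- selector_grip (a point): on the knob's axis, 28 mm above the knob's underside and 10 mm below its top (89 mm above the table), where to pinch the black bar grip of the knob. The bar is 42 mm long, 14 mm thick, 32 mm tall, above a 44 mm disc. This frame turns with the knob: the bar lies along its x axis, its white pointer line at the -x end; z is up. The knob stands on the box lampbox
- lampbox: the fixed grey control box of the lamp, 120 x 120 x 60 mm, white top with three small black dots and one larger green dot round the knob; origin at the centre of its underside, z up
- green_mark (a point): the green dot on top of the box, 37 mm from the knob's axis
- bed: the jig's fixed plywood bed on the table, 300 (x) x 280 (y) x 12 mm thick; origin at the centre of its underside; its top is 12 mm above the table
- fence: the dark wooden fence fixed on the bed, 30 (x) x 270 (y) x 20 mm tall; origin at the centre of its underside, which is the bed's top; its x axis points away from the truck, its y axis along the fence to the left
- fence_face (a point): middle of the fence's working face (15 mm to -x from the fence's middle), 10 mm above the bed; axes as the fence: the truck comes from -x, and its nose must reach x = 0 of this frame
- stop: the red stop block fixed on the bed at the left end of the truck's place, 60 (x) x 40 (y) x 35 mm tall, parallel to the fence, nearly touching it; origin at the centre of its underside (the bed's top)
- stop_face (a point): middle of the stop block's working face (20 mm to -y from its middle), 17.5 mm above the bed; axes as the fence: the truck lies on the -y side, and its left side must reach y = 0 of this frame
- truck: loose toy truck body, no wheels, 0.11-0.22 kg: yellow flat deck 130 (x) x 56 (y) x 20 mm, teal cab block 36 (x) x 56 (y) mm at the nose (+x), flush with nose and sides, its roof 70 mm above the underside, its middle at x = 47 mm. Origin: centre of the underside; x to the nose, y to its left, z up. Starts flat on the bed, 30-70 mm short of the fence, right of the stop, up to 0.3 rad askew
- truck_nose_left (a point): the truck's front left corner, 10 mm above its underside (x 65, y 28 mm)
- truck_nose_right (a point): the truck's front right corner, 10 mm above its underside (x 65, y -28 mm)
- truck_notch (a point): the inner corner where the deck's top (20 mm above the underside) meets the rear face of the cab, in the middle of the width (x = 29 mm); a push into it goes forward on the cab and down on the deck. The bed's friction can swallow much of a forward push made under a heavy downward one: bear on the fence first, then down as well
- wheel1: bystander: wooden toy wheel, 48 mm across, 14 mm thick, lying on the table; leave it alone; origin at its underside
- wheel2: bystander: a second such wooden wheel; leave it alone; origin at its underside
- gluejar: bystander: white jar with an orange cap, 56 mm across, 85 mm tall, standing; leave it alone; origin at its underside
- offcut: bystander: pale wooden offcut 90 x 35 x 22 mm lying on the table; leave it alone; origin at its underside
- driver: bystander: screwdriver lying on the table; leave it alone; origin at its underside
- spool: bystander: black spool 90 mm across, 38 mm tall; leave it alone; origin at its underside
There are look-alikes about, which are no part of the job. There is more than one size of the truck; the one meant has the size given above.

How it is judged:
On the way:
1. the selector stands at the green mark (value of joint selector between 1 and 1.4 rad), for 0.3 s.
At the end, for the whole second after the job is handed in: Selector at the green mark (1.2 +- 0.2 rad); both front corners of the truck within 4 mm of the fence face, the left one within 4 mm of the stop face; truck flat (0.05 rad) and still, pressed on the fence with over 3 N and on the bed with over 5 N, weight included (all of step 1 and x of truck_nose_left in the frame of fence_face between -0.004 and 0.004 m and x of truck_nose_right in the frame of fence_face between -0.004 and 0.004 m and y of truck_nose_left in the frame of stop_face between -0.004 and 0.004 m and angle between truck's own z axis and vertical below 0.05 rad and linear speed of truck below 0.02 m/s and contact force between truck and fence above 3 N and contact force between truck and bed above 5 N); the arm keeps its last pose, push and grip.
It fails at once if a bystander (wheel, jar, offcut, screwdriver or spool) is moved more than 20 mm (distance of any of wheel1, wheel2, gluejar, offcut, driver, spool from where it was at the start of the episode above 0.02 m).
It also fails if it takes over 72 s, if anything falls off the work surface, if the arm or the gripper's body presses on something with over 40 N, if the wrist force passes 120 N, or if a joint passes its speed limit or range.

## Robot

A 7-joint arm with a two-finger parallel gripper is mounted at the origin on the work surface. World frame = base frame: x ahead of the robot, y to its left, z up, the work surface at z = 0. Lengths are in m, angles in rad, forces in N, time in s.
With the tool pointing down it reaches from about 0.4 to 0.85 m from the base axis. Payload 4.5 kg.
Tool frame: the origin (TCP) lies between the finger pads; the fingertips stand 19 mm ahead of it and the grasp point (between the pads) is the TCP (r.tips_ahead is the distance from the TCP to the fingertips, in m); z points along the fingers, y is the line along which they close (so a half turn about z gives the same grasp; the last joint's range is limited). The gripper opens to 88 mm and grips with 3 to 60 N. Pads are 18 mm wide; open, the fingers measure 123 mm over their backs; the gripper's body (75 mm by 187 mm) begins 45 mm behind the grasp point.
Start: joints at [1.157, 0.689, -0.195, 1.565, 0.157, 0.902, -0.215], TCP at [0.271, -0.563, 0.258] pointing down, gripper open.
Joint ranges: [-3.01, 3.01], [-0.46, 2.08], [-1.47, 1.51], [0.13, 2.56], [-1, 4.14], [0.04, 2.09], [-2.66, 2.66]. Speed limits (rad/s): [2.57, 2.57, 3.14, 3.14, 3.14, 3.14, 3.14].

## Interface

Orientations are given as a unit quaternion [x, y, z, w].
In Python, from plant import r, cams, models gives the robot as it stands. The module is installed in compiled form; this text tells all that it offers.
- The arm moves only by the tool jog_arm, never from a script. Its arguments are lists of equal length, an entry for each row: "turn": the turn, a rotation vector about the tool's x, y, z in rad, a list of three; "translation": the shift along the tool's x, y, z in m, a list of three; "grip": the closure, from 0 (fully open) to 1 (shut). In form: {"turn": [[ax, ay, az], ...], "translation": [[tx, ty, tz], ...], "grip": [grip, ...]}. A call has 1 to 20 rows; each row is the pose to reach, as a shift and turn from the pose commanded when the call began, along the tool's axes at that moment; what a row does not reach only later rows make up. A row lasts 1/8 s, in which the tool goes at most 62.5 mm and 10.7 degrees, less where a joint would pass 70% of its speed; a pose out of reach is approached as far as the arm can. A call with a gripper value outside its range is refused whole. The fingers move at their own pace and stop on an object; "force" is the grip in N (left out, the last holds). Time passes only in rows, so rows that repeat a pose let the fingers close. It gives the time, the measured TCP pose, the force, the opening and the grip force at its end, in the units of the state.
- r.get_state(): the state, without advancing time (a new reading comes with each control period).
- cams.snapshot(name): name is "side" or "top"; returns the picture (420x560x3 uint8, red, green, blue); there is no depth.
- cams.camera_params(name): a dict with "fx", "fy", "cx", "cy" (pixels), "k1" (the pictures are not rectified: a ray, as slopes to the right and down, at radius r is drawn at 1 + k1 r^2 times it, then the intrinsics apply), "eye" and "orientation" of the camera in the world. Camera axes: x right, y up, looking along -z (the intrinsics and any distortion apply to the point x, -y, -z); pixel columns grow to the right and rows downward; lengths in m; the calibration is good to about 2 mm. A picture is of the moment at which its call begins. camera_params takes no time and is no camera call.
- r.finish_job(): hands the job in; it is judged then, once.
Trained networks look in the newest picture that a camera, given by its name, has taken for a name from the list of things; names that differ only in an ending like _2 or _b are one class to them, and where a whole thing is asked for, a point or a joint stands for the part that bears it (a point fixed in the world has none). Each returns a list of dicts, best first, with "p" (0 to 1); they miss things now and then, are a little off and sometimes report something else, mostly with a low value. They report only what shows in the picture. A call takes as long as a camera call. They do not tell look-alikes from the thing itself.
- models.find_in(camera, name): "position" ([x, y, z] in m, in world coordinates, good to about 4 mm: the middle of the surface that is visible of it).
- models.masks_of(camera, name): "pixels" (420x560 bool, what is visible of it).
- models.place_of(camera, name): "position" ([x, y, z] in m, in world coordinates, good to about 4 mm: a listed point, or the origin of a listed thing).
The state is a dict: "clock": time; "q": joint angles; "qd": joint speeds; "joint_torque": joint torques, N m; "tool_pos": TCP position; "eef_rot": TCP orientation; "contact_force": force on the tool from outside, world axes, zero at the start; "moment": the same for the moment, N m; "opening": opening from 0.0 (shut) to 1.0 (fully open); "finger_force": force on a finger pad.
Only numpy, scipy, OpenCV 4.12 (cv2) and the standard library are available. Lean on these libraries where they do the work, as an engineer would, in place of code of your own. Each camera call takes 0.05 s, during which the arm holds its last target. There are 200 camera calls.

## Working session

There is one attempt and no reset: what is moved stays moved. The work goes in short steps, Python scripts to look and compute and a tool call to move; the robot and the scene stay as the last step left them, time stands still between calls to the robot, and variables do not carry over. Pictures are saved under pics/ and viewed, at most 10 in all, crops included, and the job is handed in when it is done.

Besides the shell and the picture viewer there is one more tool, called as name(argument=value, ...) on one line, values as JSON. jog_arm: Moves the arm, as the interface text tells. Its arguments: {"type":"object","properties":{"turn":{"type":"array"},"translation":{"type":"array"},"grip":{"type":"array"},"force":{"type":"number"}},"required":["turn","translation","grip"]}

```bash
mkdir -p pics; cat > h.py <<'E'
import numpy as np, cv2
from scipy.spatial.transform import Rotation as R
from plant import r, cams, models
def snap(c,f):
    im=cams.snapshot(c); cv2.imwrite(f'pics/{f}.png',im[:,:,::-1]); return im
def ray(c,u,v):
    p=cams.camera_params(c); xd=np.array([(u-p['cx'])/p['fx'],(v-p['cy'])/p['fy']])
    x=xd.copy()
    for _ in range(20): x=xd/(1+p['k1']*(x@x))
    d=R.from_quat(p['orientation']).apply([x[0],-x[1],-1]); return np.array(p['eye']),d
def at(c,u,v,z):
    e,d=ray(c,u,v); return e+d*(z-e[2])/d[2]
def proj(c,P):
    p=cams.camera_params(c); q=R.from_quat(p['orientation']).inv().apply(np.array(P)-p['eye'])
    x=np.array([q[0],-q[1]])/-q[2]; x=x*(1+p['k1']*(x@x)); return np.array([p['cx']+p['fx']*x[0],p['cy']+p['fy']*x[1]])
E
python3 - <<'E'
from h import *
np.set_printoptions(precision=4,suppress=True)
for c in ['top','side']:
    snap(c,c+'0'); print(c,cams.camera_params(c))
    for n in ['selector_grip','lampbox','green_mark','fence_face','stop_face','truck','truck_nose_left','truck_nose_right','truck_notch','wheel1','gluejar','offcut','driver','spool']:
        print(n,[(round(d['p'],2),np.round(d['position'],3),proj(c,d['position']).round()) for d in models.place_of(c,n)])
print(r.get_state())
a=cv2.imread('pics/top0.png')
E
```

```text
top {'fx': 480.26111203874626, 'fy': 480.26111203874626, 'cx': 277.9438468887179, 'cy': 199.7517084274141, 'k1': -0.13651041293937777, 'eye': array([0.2481, 0.0158, 1.3754]), 'orientation': array([-0.0699,  0.0751,  0.7265, -0.6795])}
selector_grip [(0.57, array([0.498, 0.26 , 0.085]), array([183., 212.])), (0.31, array([ 0.538, -0.075,  0.   ]), array([302., 197.]))]
lampbox [(0.75, array([ 0.5  ,  0.262, -0.002]), array([188., 217.]))]
green_mark [(0.58, array([0.478, 0.289, 0.057]), array([175., 222.]))]
fence_face [(0.61, array([ 0.627, -0.081,  0.026]), array([302., 165.]))]
stop_face [(0.55, array([ 0.602, -0.016,  0.027]), array([280., 175.]))]
truck [(0.95, array([ 0.234, -0.277, -0.006]), array([381., 297.])), (0.87, array([ 0.365, -0.325,  0.   ]), array([393., 250.])), (0.85, array([ 0.514, -0.118,  0.014]), array([318., 203.])), (0.65, array([ 0.537, -0.074, -0.001]), array([302., 197.]))]
truck_nose_left [(0.9, array([ 0.27 , -0.31 ,  0.007]), array([392., 283.])), (0.83, array([ 0.408, -0.359,  0.005]), array([403., 234.])), (0.8, array([ 0.578, -0.087,  0.026]), array(
[... 3225 characters left out ...]
ray([ 0.499, -0.423,  0.004]), array([315., 140.]))]
spool [(0.92, array([ 0.678, -0.411,  0.002]), array([265., 135.])), (0.29, array([0.405, 0.422, 0.   ]), array([271., 373.]))]
{'clock': 1.5, 'q': array([ 1.1568,  0.6891, -0.1946,  1.5653,  0.1573,  0.9025, -0.2151]), 'qd': array([-0.0003,  0.0001,  0.001 , -0.0004,  0.0006, -0.0006,  0.0005]), 'joint_torque': array([  0.0001, -52.7492,  -1.2671, -15.3743,  -0.0519,  -0.0007,
         0.    ]), 'tool_pos': array([ 0.2706, -0.5634,  0.2578]), 'eef_rot': array([0.975 , 0.2221, 0.    , 0.    ]), 'contact_force': array([-0.73  , -0.5471,  0.273 ]), 'moment': array([0.0047, 0.0226, 0.0175]), 'finger_force': 0.0, 'opening': 0.9982599578199348}
```

View pics/top0.png

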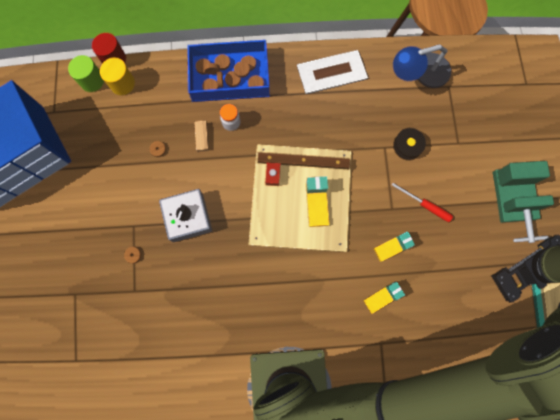

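View pics/side0.png

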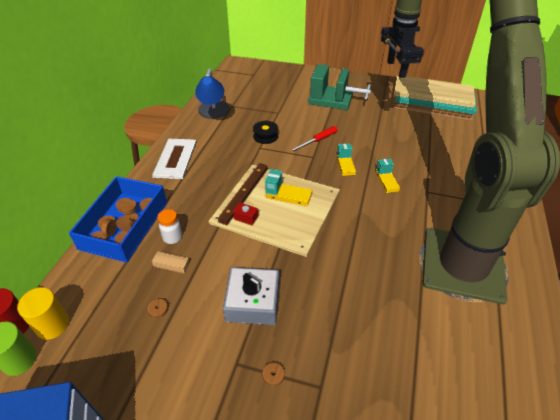

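The three candidates for the truck in the top view are the one on the bed (318,203) and two smaller look-alikes on the table, at (394,248) and (384,298). I choose the one on the bed. For the knob there is only the one on the white box, at (183,212). Next I check these in one close crop.

```bash
python3 - <<'E'
from h import *
np.set_printoptions(precision=4,suppress=True)
t=cv2.imread('pics/top0.png'); s=cv2.imread('pics/side0.png')
a=cv2.resize(t[185:245,155:215],(400,400),interpolation=cv2.INTER_CUBIC)
b=cv2.resize(s[260:330,217:287],(400,400),interpolation=cv2.INTER_CUBIC)
c=cv2.resize(t[140:255,240:360],(400,200*115//120*2),interpolation=cv2.INTER_CUBIC)[:200]
cv2.imwrite('pics/crop1.png',np.vstack([np.hstack([a,b]),np.hstack([c,cv2.resize(s[160:230,210:350],(400,200))])]))
hs={}
for c,n in [('top','fence'),('top','truck'),('top','stop'),('top','bed'),('side','truck')]:
    im=snap(c,'tmp') if n in('fence',) or c=='side' else None
    for d in models.masks_of(c,n)[:4]:
        m=d['pixels']; 
        if m.sum()<20: continue
        v,u=np.nonzero(m); z={'fence':.032,'bed':.012,'stop':.047,'truck':.032}[n]
        P=np.array([at(c,x,y,z)[:2] for x,y in zip(u,v)])
        rc=cv2.minAreaRect((P*1000).astype(np.float32)); print(c,n,round(d['p'],2),m.sum(),u.mean().round(),v.mean().round(),'rect mm',np.round(rc[0],1),np.round(rc[1],1),round(rc[2],1))
        if n=='truck':
            hsv=cv2.cvtColor(im if im is not None else cams.snapshot(c),cv2.COLOR_RGB2HSV)
            for nm,lo,hi,zz in [('yellow',20,35,.032),('teal',75,100,.082)]:
                k=m&(hsv[...,0]>=lo)&(hsv[...,0]<=hi)&(hsv[...,1]>90); v,u=np.nonzero(k)
                if len(u)<10: continue
                P=np.array([at(c,x,y,zz)[:2] for x,y in zip(u,v)]); rc=cv2.minAreaRect((P*1000).astype(np.float32)); print('  ',nm,k.sum(),np.round(rc[0],1),np.round(rc[1],1),round(rc[2],1))
E
```

```text
top truck 0.8 1011 317.0 201.0 rect mm [ 517.5 -115.8] [ 63.6 145.5] 89.9
   yellow 687 [ 508.1 -112.4] [ 56.9 126.8] 89.9
   teal 166 [ 557.3 -115.3] [52.9 34.3] 86.2
top truck 0.72 598 394.0 246.0 rect mm [ 372.2 -321.1] [ 44.4 112.5] 22.3
   yellow 402 [ 366.5 -307.3] [43.9 82.8] 22.7
   teal 122 [ 381.1 -344.1] [40.1 31.6] 20.8
top truck 0.7 619 383.0 297.0 rect mm [ 233.5 -276.6] [ 47.  109.6] 23.0
   yellow 426 [ 230.7 -269.4] [44.7 93.2] 25.5
   teal 124 [ 247.6 -300.4] [41.3 29.9] 27.0
top stop 0.86 341 272.0 174.0 rect mm [600.8   8.2] [43.6 69.1] 81.1Traceback (most recent call last):
  File "<stdin>", line 15, in <module>
  File "h.py", line 12, in at
    e,d=ray(c,u,v); return e+d*(z-e[2])/d[2]
        ~~~^^^^^^^
  File "h.py", line 7, in ray
    p=cams.camera_params(c); xd=np.array([(u-p['cx'])/p['fx'],(v-p['cy'])/p['fy']])
ValueError: time passes only in moves, steps and waits
```

View pics/crop1.png

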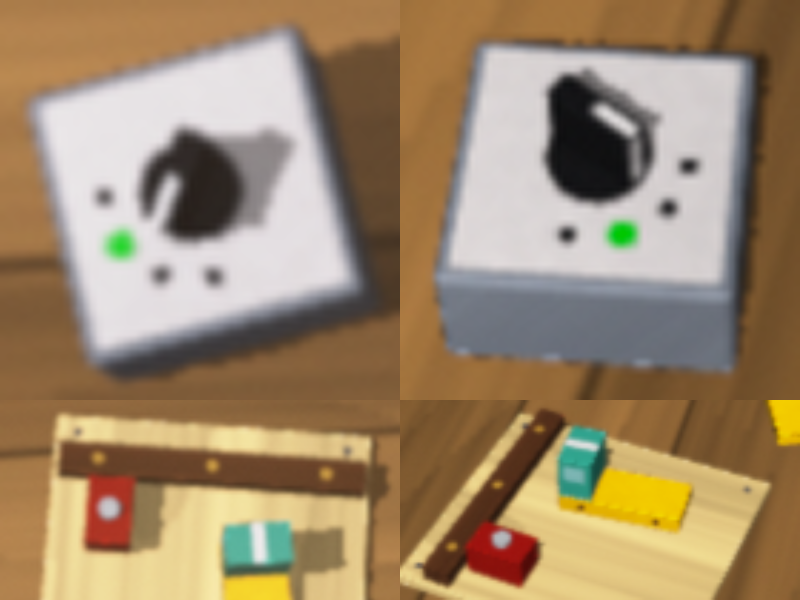

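The crop shows the knob's pointer aimed at the second dot (crop 161,276), which is the 0.6 detent. The green dot (120,245) is the next one clockwise. The truck on the bed is the large one, measuring 57 mm wide against about 44 mm for the others. Next I fix the exact poses.

```bash
sed -i 's/^def snap/_P={c:cams.camera_params(c) for c in ("top","side")}\ndef snap/; s/p=cams.camera_params(c)/p=_P[c]/' h.py
python3 - <<'E'
from h import *
np.set_printoptions(precision=4,suppress=True)
f=lambda x,y:(155+x*60/400-.5+.075,185+y*60/400-.5+.075)
D=[at('top',*f(*q),.06)[:2] for q in [(213,276),(161,276),(120,245),(104,196)]]
g=lambda x,y:(217+x*70/400-.4,260+y*70/400-.4)
S=[at('side',*g(*q),.06)[:2] for q in [(288,166),(268,208),(222,234),(167,234)]]
for X in (D,S):
    X=np.array(X); # circle fit radius 37
    from scipy.optimize import least_squares
    # dots at yaw th0-0.6k, radius 37
    fit=least_squares(lambda p: (X-np.stack([p[0]+.037*np.cos(p[2]-.6*np.arange(4)),p[1]+.037*np.sin(p[2]-.6*np.arange(4))],1)).ravel(),[.498,.262,2.3])
    print(X.round(4).tolist(),fit.x, np.abs(fit.fun).max())
# pointer line on top z=.099
for c,F,q in (('top',f,[(174,176),(163,203)]),('side',g,[(196,106),(232,134)])):
    a,b=[at(c,*F(*k),.099)[:2] for k in q]; print('ptr',a,b,np.arctan2(*(b-a)[::-1]))
for n,z in (('fence',.032),('bed',.012)):
  for c in('top','side'):
    cams.snapshot(c)
    for d in models.masks_of(c,n)[:1]:
        v,u=np.nonzero(d['pixels']); 
        P=np.array([at(c,x,y,z)[:2] for x,y in zip(u,v)]); rc=cv2.minAreaRect((P*1000).astype(np.float32))
        print(c,n,round(d['p'],2),len(u),np.round(rc[0],1),np.round(rc[1],1),round(rc[2],2))
t=cv2.imread('pics/top0.png'); s=cv2.imread('pics/side0.png')
E
```

```text
[[0.4644, 0.2556], [0.4658, 0.2774], [0.48, 0.2944], [0.5013, 0.3007]] [0.5005 0.2636 3.3566] 0.0003854662611396664
[[0.4647, 0.2542], [0.4664, 0.2758], [0.4804, 0.2926], [0.5014, 0.2987]] [0.5007 0.2618 3.3517] 0.00016721066065294998
ptr [0.5002 0.2632] [0.4893 0.2681] 2.724679601985985
ptr [0.4994 0.2624] [0.4815 0.2713] 2.6826244293896786
top fence 0.6 1043 [640.9 -83.9] [269.9  35.9] 82.11
side fence 0.76 780 [637.  -74.6] [281.6  40.4] 82.48
top bed 0.66 7099 [537.4 -69.1] [280.7 301.7] 82.14
side bed 0.91 4753 [535.8 -66.3] [289.3 302.5] 82.05
```

jog_arm(turn=[[0, 0, -0.4], [0, 0, -0.8], [0, 0, -1.15], [0, 0, -1.15], [0, 0, -1.15], [0, 0, -1.15], [0, 0, -1.15], [0, 0, -1.6], [0, 0, -2.0], [0, 0, -2.306], [0, 0, -2.306], [0, 0, -2.306], [0, 0, -2.306], [0, 0, -2.306], [0, 0, -2.306], [0, 0, -2.306], [0, 0, -2.306], [0, 0, -2.306]], translation=[[0.365, -0.228, 0], [0.365, -0.228, 0], [0.365, -0.228, 0], [0.365, -0.228, 0], [0.365, -0.228, 0], [0.365, -0.228, 0], [0.365, -0.228, 0], [0.565, -0.645, 0.108], [0.565, -0.645, 0.108], [0.565, -0.645, 0.108], [0.565, -0.645, 0.108], [0.565, -0.645, 0.108], [0.565, -0.645, 0.108], [0.565, -0.645, 0.108], [0.565, -0.645, 0.108], [0.565, -0.645, 0.108], [0.565, -0.645, 0.108], [0.565, -0.645, 0.108]], grip=[0, 0, 0, 0, 0, 0, 0, 0, 0, 0, 0, 0, 0, 0, 0, 0, 0, 0], force=20)

```text
clock: 4.55
tool_pos: [0.5012, 0.2607, 0.1498]
eef_rot: [0.194, 0.981, -0.001, 0.0]
contact_force: [0.7, -0.6, 0.9]
opening: 0.996
finger_force: 0.0
```

jog_arm(turn=[[0, 0, 0], [0, 0, 0], [0, 0, 0], [0, 0, 0], [0, 0, 0], [0, 0, 0], [0, 0, 0], [0, 0, 0.15], [0, 0, 0.3], [0, 0, 0.45], [0, 0, 0.6], [0, 0, 0.62], [0, 0, 0.62], [0, 0, 0.62]], translation=[[0.001, 0.002, 0.03], [0.001, 0.002, 0.061], [0.001, 0.002, 0.061], [0.001, 0.002, 0.061], [0.001, 0.002, 0.061], [0.001, 0.002, 0.061], [0.001, 0.002, 0.061], [0.001, 0.002, 0.061], [0.001, 0.002, 0.061], [0.001, 0.002, 0.061], [0.001, 0.002, 0.061], [0.001, 0.002, 0.061], [0.001, 0.002, 0.061], [0.001, 0.002, 0.061]], grip=[0, 0, 0, 1, 1, 1, 1, 1, 1, 1, 1, 1, 1, 1], force=20)

```text
clock: 6.3
tool_pos: [0.4987, 0.2639, 0.0885]
eef_rot: [0.482, 0.876, -0.002, -0.001]
contact_force: [-5.6, -1.9, 4.8]
opening: 0.154
finger_force: 20.8
```

jog_arm(turn=[[0, 0, 0], [0, 0, 0], [0, 0, 0], [0, 0, 0], [0, 0, 0], [0, 0, 0]], translation=[[0, 0, 0], [0, 0, 0], [0, 0, 0], [0, 0, -0.06], [0, 0, -0.1], [0, 0, -0.1]], grip=[0, 0, 0, 0, 0, 0])

```text
clock: 7.05
tool_pos: [0.5023, 0.2664, 0.1918]
eef_rot: [0.483, 0.876, 0.003, 0.002]
contact_force: [-0.6, 0.0, -0.3]
opening: 0.807
finger_force: 0.0
```

```bash
sed -n 1,8p h.py | head -8; python3 - <<'E'
from h import *
np.set_printoptions(precision=4,suppress=True)
s=snap('side','side1'); t=snap('top','top1')
cv2.imwrite('pics/crop2.png',np.hstack([cv2.resize(s[260:330,217:287],(400,400),interpolation=cv2.INTER_CUBIC)[:,:,::-1],cv2.resize(t[150:240,260:350],(400,400),interpolation=cv2.INTER_CUBIC)[:,:,::-1]]))
for c in('top','side'):
  for n in ['truck_nose_left','truck_nose_right','truck_notch','truck','stop_face','fence_face']:
    L=[d for d in models.place_of(c,n) if d['position'][0]>.45 and -.2<d['position'][1]<.03]
    print(c,n,[(round(d['p'],2),np.round(d['position'],4)) for d in L])
st=r.get_state();print(st['q'],st['tool_pos'],st['eef_rot'])
E
```

```text
import numpy as np, cv2
from scipy.spatial.transform import Rotation as R
from plant import r, cams, models
_P={c:cams.camera_params(c) for c in ("top","side")}
def snap(c,f):
    im=cams.snapshot(c); cv2.imwrite(f'pics/{f}.png',im[:,:,::-1]); return im
def ray(c,u,v):
    p=_P[c]; xd=np.array([(u-p['cx'])/p['fx'],(v-p['cy'])/p['fy']])
top truck_nose_left [(0.56, array([ 0.5744, -0.0883,  0.0268]))]
top truck_nose_right [(0.8, array([ 0.5772, -0.1395,  0.0204]))]
top truck_notch [(0.73, array([0.6041, 0.0068, 0.0134])), (0.66, array([ 0.537 , -0.1175,  0.0346]))]
top truck [(0.58, array([ 0.5133, -0.1195,  0.0163]))]
top stop_face [(0.68, array([ 0.6015, -0.0167,  0.0271]))]
top fence_face [(0.56, array([ 0.6228, -0.0806,  0.0211]))]
side truck_nose_left [(0.83, array([ 0.5786, -0.0927,  0.0213]))]
side truck_nose_right [(0.98, array([ 0.5715, -0.1422,  0.0257]))]
side truck_notch [(0.68, array([ 0.5439, -0.1146,  0.0291]))]
side truck [(0.56, array([ 0.5104, -0.1174,  0.0117]))]
side stop_face []
side fence_face []
[-0.2633  0.7469 -0.524   1.8029  0.5309  0.7361 -0.5118] [0.5004 0.2649 0.1886] [ 0.4828  0.8757 -0.0001 -0.    ]
```

View pics/crop2.png

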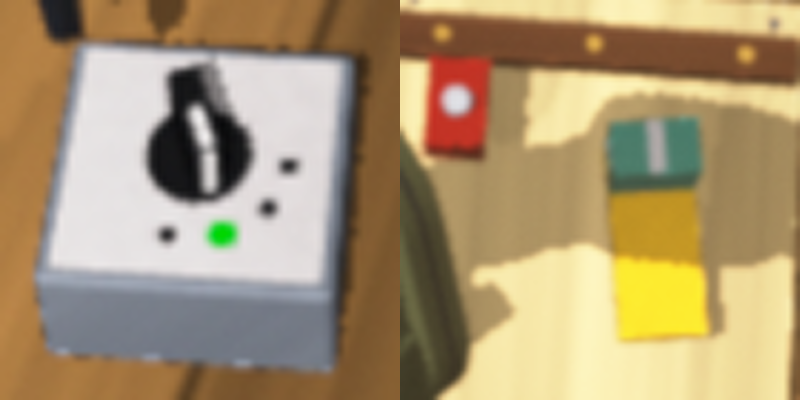

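The pointer (213,190) now faces the green dot (222,234). The truck is still in place, with its cab roof at crop (655,150), and is about 0.14 rad askew to the fence. I now move above the cab.

jog_arm(turn=[[0, 0, -0.18], [0, 0, -0.36], [0, 0, -0.54], [0, 0, -0.72], [0, 0, -0.9], [0, 0, -1.006], [0, 0, -1.006], [0, 0, -1.006], [0, 0, -1.006], [0, 0, -1.006]], translation=[[-0.05, -0.022, 0], [-0.1, -0.044, 0], [-0.15, -0.066, 0], [-0.2, -0.088, 0], [-0.25, -0.11, 0.01], [-0.3, -0.132, 0.02], [-0.353, -0.156, 0.04], [-0.353, -0.156, 0.049], [-0.353, -0.156, 0.049], [-0.353, -0.156, 0.049]], grip=[0, 0, 0, 0, 0, 0, 0, 0, 0, 0])

```text
clock: 9.0
tool_pos: [0.5574, -0.1147, 0.1405]
eef_rot: [-0.001, 1.0, 0.001, 0.001]
contact_force: [1.5, -0.1, 0.1]
opening: 1.002
finger_force: 0.0
```

jog_arm(turn=[[0, 0, 0], [0, 0, 0], [0, 0, 0], [0, 0, 0], [0, 0, 0], [0, 0, 0], [0, 0, 0], [0, 0, 0]], translation=[[0, 0, 0.04], [0, 0, 0.068], [0, 0, 0.068], [0, 0, 0.068], [0, 0, 0.068], [0, 0, 0.068], [0, 0, 0.068], [0, 0, 0.068]], grip=[0, 0, 0, 1, 1, 1, 1, 1], force=20)

```text
clock: 10.0
tool_pos: [0.5575, -0.1167, 0.0725]
eef_rot: [0.001, 1.0, 0.0, 0.001]
contact_force: [-1.0, -0.7, 4.9]
opening: 0.633
finger_force: 20.0
```

```bash
python3 - <<'E'
from h import *
np.set_printoptions(precision=4,suppress=True)
s=snap('side','side2')
t=snap('top','top2')
cv2.imwrite('pics/crop3.png',np.hstack([cv2.resize(s[120:240,200:320],(400,400),interpolation=cv2.INTER_CUBIC)[:,:,::-1],cv2.resize(t[150:240,260:350],(400,400),interpolation=cv2.INTER_CUBIC)[:,:,::-1]]))
st=r.get_state();print(st['tool_pos'],st['eef_rot'],st['contact_force'],st['opening']*88)
E
```

```text
[ 0.5575 -0.1167  0.0725] [0.0009 1.     0.     0.0007] [-1.0204 -0.2421  5.7936] 55.82867046270289
```

View pics/crop3.png

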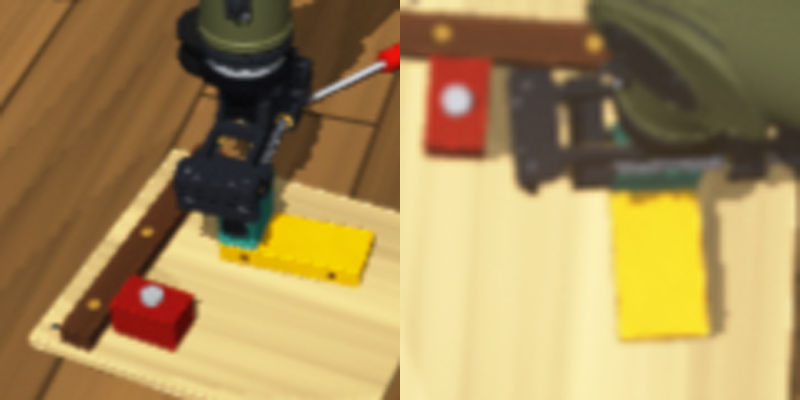

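The crop shows the gripper closed on the cab (side crop 245,215) at 55.8 mm, which matches the cab width. The stop is clear to the left, at (150,310). Next: lift slightly, align with the fence and carry the truck to just short of the corner.

jog_arm(turn=[[0, 0, 0], [0, 0, 0.05], [0, 0, 0.1], [0, 0, 0.135], [0, 0, 0.135], [0, 0, 0.135], [0, 0, 0.135], [0, 0, 0.135]], translation=[[0, 0, -0.003], [-0.01, 0.015, -0.003], [-0.02, 0.03, -0.003], [-0.03, 0.045, -0.003], [-0.041, 0.064, -0.003], [-0.041, 0.064, -0.003], [-0.041, 0.064, 0.0], [-0.041, 0.064, 0.0]], grip=[1, 1, 1, 1, 1, 1, 1, 1], force=25)

```text
clock: 11.1
tool_pos: [0.5979, -0.0532, 0.0725]
eef_rot: [0.068, 0.998, 0.0, 0.0]
contact_force: [-0.9, 0.6, 6.7]
opening: 0.631
finger_force: 25.0
```

```bash
python3 - <<'E'
from h import *
np.set_printoptions(precision=4,suppress=True)
s=snap('side','side3'); t=snap('top','top3')
cv2.imwrite('pics/crop4.png',np.hstack([cv2.resize(s[140:230,210:300],(400,400),interpolation=cv2.INTER_CUBIC)[:,:,::-1],cv2.resize(t[150:240,250:340],(400,400),interpolation=cv2.INTER_CUBIC)[:,:,::-1]]))
st=r.get_state();print(st['tool_pos'],st['eef_rot'],st['contact_force'],st['opening']*88)
for c in('top','side'):
  for n in ['truck_nose_left','truck_nose_right','truck_notch','truck']:
    L=[d for d in models.place_of(c,n) if d['position'][0]>.45 and -.2<d['position'][1]<.03]
    print(c,n,[(round(d['p'],2),np.round(d['position'],4)) for d in L])
E
```

```text
[ 0.5979 -0.0533  0.0725] [0.0684 0.9977 0.0001 0.0003] [-0.8778  2.1978  5.655 ] 55.6397795898199
top truck_nose_left [(0.73, array([ 0.6196, -0.0279,  0.0263]))]
top truck_nose_right [(0.57, array([ 0.6146, -0.0818,  0.023 ]))]
top truck_notch [(0.64, array([ 0.5759, -0.0538,  0.0321]))]
top truck [(0.76, array([ 0.5529, -0.0485,  0.021 ]))]
side truck_nose_left [(0.57, array([ 0.6235, -0.0312,  0.0197]))]
side truck_nose_right [(0.92, array([ 0.6117, -0.0829,  0.0259]))]
side truck_notch [(0.65, array([ 0.587 , -0.05  ,  0.0309]))]
side truck [(0.97, array([ 0.5494, -0.0471,  0.011 ])), (0.28, array([ 0.6454, -0.0885,  0.0093]))]
```

View pics/crop4.png

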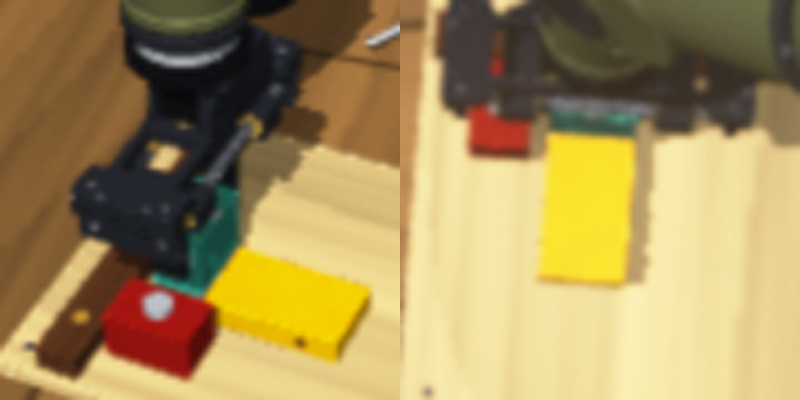

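The crop shows the truck aligned with the fence and a few millimetres to the right of the red stop (side crop 160,320). Next I slide it left until it touches.

jog_arm(turn=[[0, 0, 0], [0, 0, 0], [0, 0, 0], [0, 0, 0], [0, 0, 0]], translation=[[0, 0.003, 0], [0, 0.005, 0], [0, 0.007, 0], [0, 0.008, 0], [0, 0.008, 0]], grip=[1, 1, 1, 1, 1])

```text
clock: 12.22
tool_pos: [0.5985, -0.0504, 0.0727]
eef_rot: [0.07, 0.998, -0.004, -0.0]
contact_force: [-3.7, -6.6, 11.3]
opening: 0.63
finger_force: 25.0
```

jog_arm(turn=[[0, 0, 0], [0, 0, 0], [0, 0, 0], [0, 0, 0]], translation=[[0, 0.001, 0], [0, 0.002, 0], [0, 0.003, 0], [0, 0.003, 0]], grip=[1, 1, 1, 1])

```text
clock: 12.72
tool_pos: [0.599, -0.0474, 0.0726]
eef_rot: [0.07, 0.998, -0.004, -0.0]
contact_force: [-2.3, -6.6, 11.1]
opening: 0.632
finger_force: 25.0
```

jog_arm(turn=[[0, 0, 0], [0, 0, 0], [0, 0, 0], [0, 0, 0]], translation=[[0, 0, -0.003], [0, 0, -0.003], [0, 0.002, -0.003], [0, 0.002, -0.003]], grip=[1, 1, 1, 1])

```text
clock: 13.22
tool_pos: [0.5995, -0.0412, 0.0744]
eef_rot: [0.068, 0.998, -0.001, -0.001]
contact_force: [-0.0, -3.4, 0.3]
opening: 0.633
finger_force: 25.0
```

jog_arm(turn=[[0, 0, 0], [0, 0, 0], [0, 0, 0], [0, 0, 0]], translation=[[0, 0.001, 0], [0, 0.002, 0], [0, 0.003, 0], [0, 0.003, 0]], grip=[1, 1, 1, 1])

```text
clock: 13.72
tool_pos: [0.5995, -0.041, 0.0745]
eef_rot: [0.069, 0.998, -0.003, -0.001]
contact_force: [-1.3, -8.3, 2.7]
opening: 0.633
finger_force: 25.0
```

jog_arm(turn=[[0, 0, 0], [0, 0, 0], [0, 0, 0], [0, 0, 0], [0, 0, 0], [0, 0, 0]], translation=[[-0.003, -0.003, 0], [-0.006, -0.003, 0], [-0.009, -0.003, 0], [-0.012, -0.003, 0], [-0.014, -0.003, 0], [-0.014, -0.003, 0]], grip=[1, 1, 1, 1, 1, 1])

```text
clock: 14.48
tool_pos: [0.6125, -0.043, 0.0739]
eef_rot: [0.068, 0.998, -0.001, -0.001]
contact_force: [-3.7, -4.7, -1.7]
opening: 0.636
finger_force: 25.0
```

jog_arm(turn=[[0, 0, 0], [0, 0, 0], [0, 0, 0], [0, 0, 0]], translation=[[-0.001, 0, 0], [-0.002, 0, 0], [-0.003, 0, 0], [-0.003, 0, 0]], grip=[1, 1, 1, 1])

```text
clock: 14.98
tool_pos: [0.6144, -0.0432, 0.0738]
eef_rot: [0.068, 0.998, -0.001, -0.003]
contact_force: [-5.3, -3.9, -0.9]
opening: 0.633
finger_force: 25.0
```

jog_arm(turn=[[0, 0, 0], [0, 0, 0], [0, 0, 0], [0, 0, 0], [0, 0, 0]], translation=[[-0.001, 0, 0], [-0.002, 0, 0], [-0.003, 0, 0], [-0.004, 0, 0], [-0.004, 0, 0]], grip=[1, 1, 1, 1, 1])

```text
clock: 15.6
tool_pos: [0.6149, -0.0432, 0.0735]
eef_rot: [0.067, 0.998, -0.002, -0.006]
contact_force: [-13.4, -3.8, 4.1]
opening: 0.63
finger_force: 25.0
```

jog_arm(turn=[[0, 0, 0], [0, 0, 0], [0, 0, 0]], translation=[[-0.001, 0, 0.001], [-0.002, 0, 0.003], [-0.002, 0, 0.003]], grip=[1, 1, 1])

```text
clock: 15.98
tool_pos: [0.6157, -0.0433, 0.0728]
eef_rot: [0.068, 0.998, -0.002, -0.007]
contact_force: [-20.9, -3.8, 23.4]
opening: 0.633
finger_force: 25.0
```

jog_arm(turn=[[0, 0, 0], [0, 0, 0], [0, 0, 0], [0, 0, 0], [0, 0, 0], [0, 0, 0]], translation=[[0.005, 0, -0.003], [0.005, 0, -0.003], [0.005, 0, -0.003], [0.005, 0, -0.003], [0.005, 0, -0.03], [0.005, 0, -0.07]], grip=[1, 1, 0.27, 0.27, 0.27, 0.27])

```text
clock: 16.73
tool_pos: [0.6179, -0.0414, 0.1419]
eef_rot: [0.068, 0.998, 0.001, -0.0]
contact_force: [0.9, 0.2, -0.2]
opening: 0.73
finger_force: 0.0
```

jog_arm(turn=[[0, 0, 0], [0, 0, 0], [0, 0, 0], [0, 0, 0], [0, 0, 0], [0, 0, 0]], translation=[[0.05, 0, 0], [0.1, 0, -0.01], [0.1, 0, -0.01], [0.1, 0, -0.01], [0.1, 0, -0.01], [0.1, 0, -0.01]], grip=[1, 1, 1, 1, 1, 1])

```text
clock: 17.48
tool_pos: [0.5196, -0.0288, 0.1515]
eef_rot: [0.069, 0.998, 0.0, 0.0]
contact_force: [-0.1, -0.3, -0.6]
opening: 0.073
finger_force: 0.0
```

```bash
python3 - <<'E'
from h import *
np.set_printoptions(precision=4,suppress=True)
s=snap('side','side4'); t=snap('top','top4')
cv2.imwrite('pics/crop5.png',np.hstack([cv2.resize(s[140:230,210:300],(400,400),interpolation=cv2.INTER_CUBIC)[:,:,::-1],cv2.resize(t[150:240,250:340],(400,400),interpolation=cv2.INTER_CUBIC)[:,:,::-1]]))
st=r.get_state();print(st['tool_pos'],st['eef_rot'],st['contact_force'],st['opening']*88)
for c in('top','side'):
  for n in ['truck_nose_left','truck_nose_right','truck_notch','truck']:
    L=[d for d in models.place_of(c,n) if d['position'][0]>.45 and -.2<d['position'][1]<.03]
    print(c,n,[(round(d['p'],2),np.round(d['position'],4)) for d in L])
E
```

```text
[ 0.5191 -0.0288  0.1515] [0.0686 0.9976 0.0002 0.0001] [-0.1422 -0.8698  0.1206] 0.46182497927947075
top truck_nose_left []
top truck_nose_right []
top truck_notch []
top truck [(0.48, array([ 0.5684, -0.0428,  0.0157]))]
side truck_nose_left [(0.97, array([ 0.6392, -0.0193,  0.022 ]))]
side truck_nose_right [(0.78, array([ 0.6258, -0.0737,  0.0231]))]
side truck_notch [(0.63, array([ 0.6002, -0.0414,  0.0319]))]
side truck [(0.89, array([ 0.5693, -0.0376,  0.0111]))]
```

View pics/crop5.png

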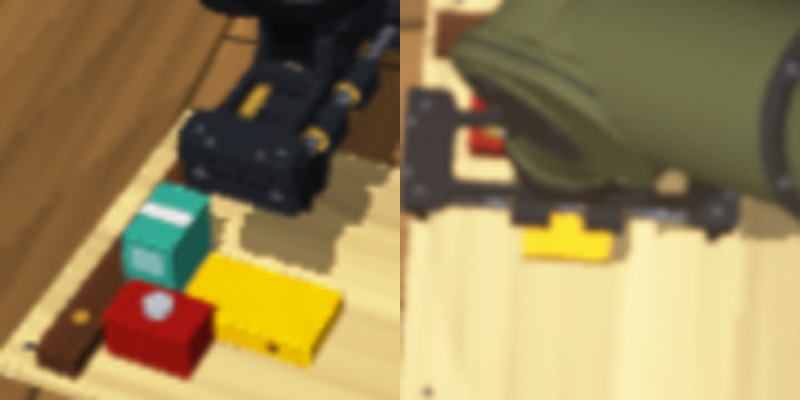

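The truck sits in the corner: its cab (side crop 165,230) is against the fence and its left side is by the red stop. Now the shut fingers go into the notch, tips tilted slightly forward.

jog_arm(turn=[[0, -0.08, 0], [0, -0.08, 0], [0, -0.08, 0], [0, -0.08, 0], [0, -0.08, 0], [0, -0.08, 0]], translation=[[-0.03, -0.001, 0], [-0.058, -0.001, 0.02], [-0.058, -0.001, 0.06], [-0.058, -0.001, 0.09], [-0.058, -0.001, 0.097], [-0.058, -0.001, 0.097]], grip=[1, 1, 1, 1, 1, 1])

```text
clock: 18.73
tool_pos: [0.5761, -0.0376, 0.055]
eef_rot: [0.068, 0.997, -0.003, 0.04]
contact_force: [-0.5, 0.3, -0.0]
opening: 0.009
finger_force: 0.0
```

jog_arm(turn=[[0, 0, 0], [0, 0, 0], [0, 0, 0], [0, 0, 0], [0, 0, 0], [0, 0, 0]], translation=[[-0.002, 0, 0], [-0.004, 0, 0], [-0.006, 0, 0], [-0.008, 0, 0.0], [-0.01, 0, 0.0], [-0.01, 0, 0.0]], grip=[1, 1, 1, 1, 1, 1])

```text
clock: 19.48
tool_pos: [0.5854, -0.0391, 0.0554]
eef_rot: [0.068, 0.997, -0.003, 0.039]
contact_force: [-2.3, -0.3, 1.7]
opening: 0.003
finger_force: 0.9
```

jog_arm(turn=[[0, 0, 0], [0, 0, 0], [0, 0, 0], [0, 0, 0]], translation=[[-0.002, 0, 0], [-0.004, 0, 0], [-0.005, 0, 0.0], [-0.005, 0, 0.0]], grip=[1, 1, 1, 1])

```text
clock: 19.98
tool_pos: [0.5859, -0.0392, 0.0554]
eef_rot: [0.068, 0.997, -0.003, 0.036]
contact_force: [-12.5, 1.8, 9.7]
opening: 0.004
finger_force: 6.2
```

jog_arm(turn=[[0, 0, 0], [0, 0, 0], [0, 0, 0], [0, 0, 0]], translation=[[-0.001, 0, 0], [-0.002, 0, 0], [-0.003, 0, 0.0], [-0.003, 0, 0.0]], grip=[1, 1, 1, 1])

```text
clock: 20.48
tool_pos: [0.586, -0.0392, 0.0555]
eef_rot: [0.067, 0.997, -0.004, 0.033]
contact_force: [-18.4, 2.6, 15.0]
opening: 0.005
finger_force: 9.4
```

jog_arm(turn=[[0, 0, 0], [0, 0, 0], [0, 0, 0], [0, 0, 0], [0, 0, 0]], translation=[[0.007, 0, 0], [0.007, 0, 0], [0.007, 0, 0.001], [0.007, 0, 0.002], [0.007, 0, 0.002]], grip=[1, 1, 1, 1, 1])

```text
clock: 21.1
tool_pos: [0.5856, -0.0391, 0.0534]
eef_rot: [0.068, 0.997, -0.003, 0.039]
contact_force: [-6.8, 1.2, 4.5]
opening: 0.005
finger_force: 3.4
```

jog_arm(turn=[[0, 0, 0], [0, 0, 0], [0, 0, 0], [0, 0, 0], [0, 0, 0]], translation=[[-0.002, 0, 0], [-0.004, 0, 0], [-0.006, 0, 0], [-0.006, 0, 0], [-0.006, 0, 0]], grip=[1, 1, 1, 1, 1])

```text
clock: 21.72
tool_pos: [0.586, -0.0391, 0.0534]
eef_rot: [0.067, 0.997, -0.004, 0.034]
contact_force: [-19.0, 1.7, 15.3]
opening: 0.005
finger_force: 9.6
```

jog_arm(turn=[[0, 0, 0], [0, 0, 0], [0, 0, 0], [0, 0, 0], [0, 0, 0], [0, 0, 0], [0, 0, 0], [0, 0, 0]], translation=[[0.006, 0, 0], [0.006, 0, 0.001], [0.006, 0, 0.003], [0.006, 0, 0.004], [0.004, 0, 0.004], [0.003, 0, 0.004], [0.003, 0, 0.004], [0.003, 0, 0.004]], grip=[1, 1, 1, 1, 1, 1, 1, 1])

```text
clock: 22.72
tool_pos: [0.5859, -0.0391, 0.0517]
eef_rot: [0.068, 0.997, -0.004, 0.037]
contact_force: [-20.3, 1.0, 31.0]
opening: 0.003
finger_force: 16.9
```

```bash
python3 - <<'E'
from h import *
np.set_printoptions(precision=4,suppress=True)
s=snap('side','side5')
cv2.imwrite('pics/crop6.png',cv2.resize(s[150:230,210:300],(675,600),interpolation=cv2.INTER_CUBIC)[:,:,::-1])
for c in('side',):
  for n in ['truck_nose_left','truck_nose_right','truck_notch','truck']:
    L=[d for d in models.place_of(c,n) if d['position'][0]>.45 and -.2<d['position'][1]<.03]
    print(c,n,[(round(d['p'],2),np.round(d['position'],4)) for d in L])
st=r.get_state();print(st['tool_pos'],st['eef_rot'],st['contact_force'])
E
```

```text
side truck_nose_left []
side truck_nose_right []
side truck_notch [(0.91, array([ 0.6021, -0.0395,  0.0295]))]
side truck [(0.78, array([ 0.5685, -0.0386,  0.0073]))]
[ 0.5859 -0.0391  0.0517] [ 0.0678  0.997  -0.0039  0.0366] [-20.7525   1.0267  31.2627]
```

View pics/crop6.png

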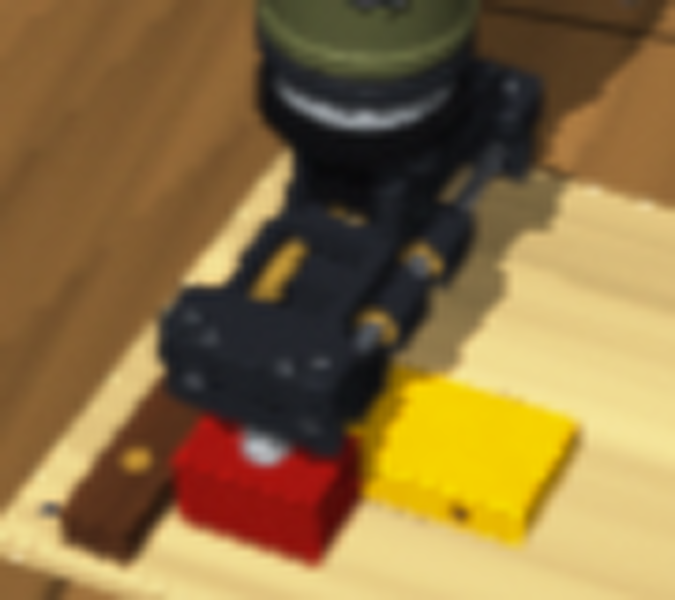

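The crop shows the deck flat and flush behind the stop (360,470), with the fingers in the notch. The push of 20 N forward and 31 N down is too heavy, so I ease it.

jog_arm(turn=[[0, 0, 0], [0, 0, 0], [0, 0, 0], [0, 0, 0]], translation=[[0, 0, -0.001], [0.001, 0, -0.003], [0.001, 0, -0.003], [0.001, 0, -0.003]], grip=[1, 1, 1, 1])

```text
clock: 23.48
tool_pos: [0.5858, -0.0391, 0.052]
eef_rot: [0.068, 0.997, -0.003, 0.037]
contact_force: [-10.2, 2.0, 5.5]
opening: 0.007
finger_force: 7.7
```

jog_arm(turn=[[0, 0, 0], [0, 0, 0], [0, 0, 0], [0, 0, 0], [0, 0, 0]], translation=[[-0.0005, 0, 0.0003], [-0.0005, 0, 0.0006], [-0.0005, 0, 0.0006], [-0.0005, 0, 0.0006], [-0.0005, 0, 0.0006]], grip=[1, 1, 1, 1, 1])

```text
clock: 24.1
tool_pos: [0.5858, -0.0391, 0.0519]
eef_rot: [0.068, 0.997, -0.003, 0.036]
contact_force: [-12.5, 0.8, 10.7]
opening: 0.005
finger_force: 9.7
```

```bash
python3 - <<'E'
from h import *
np.set_printoptions(precision=4,suppress=True)
for i in range(4):
  s=snap('side','side6'); st=r.get_state(); print(st['clock'],st['tool_pos'],st['contact_force'])
for n in ['truck','truck_notch','stop','fence','wheel1','gluejar','offcut','driver','spool','truck_nose_right']:
    print(n,[(round(d['p'],2),np.round(d['position'],4)) for d in models.place_of('side',n)[:2]])
E
```

```text
24.15 [ 0.5858 -0.0391  0.0519] [-13.4415   1.4192  10.7932]
24.2 [ 0.5858 -0.0391  0.0519] [-13.1834   2.0025  10.6225]
24.25 [ 0.5858 -0.0391  0.0519] [-13.2499   1.8997   9.9954]
24.3 [ 0.5858 -0.0391  0.0519] [-13.0153   2.2419  11.7176]
truck [(0.93, array([ 0.3738, -0.3248,  0.0026])), (0.82, array([ 0.5687, -0.0357,  0.0114]))]
truck_notch [(0.97, array([ 0.5989, -0.0397,  0.0303])), (0.97, array([ 0.3799, -0.3442,  0.0135]))]
stop [(0.53, array([0.6069, 0.0056, 0.0122]))]
fence [(0.56, array([ 0.6449, -0.0865,  0.0144]))]
wheel1 [(0.81, array([ 0.7141,  0.3469, -0.001 ])), (0.71, array([ 0.6041, -0.0126,  0.0306]))]
gluejar [(0.98, array([0.7829, 0.1193, 0.0017])), (0.55, array([ 0.5996, -0.0393,  0.0322]))]
offcut [(0.77, array([0.7474, 0.2114, 0.0022]))]
driver [(0.53, array([ 0.5007, -0.4233,  0.0045]))]
spool [(0.59, array([ 0.6801, -0.4087,  0.0017]))]
truck_nose_right [(0.67, array([ 0.2353, -0.3367,  0.0068])), (0.59, array([ 0.3702, -0.3758,  0.0116]))]
```

```bash
python3 -c "
from plant import r
print(r.finish_job())"
```

```text
the job is handed in; nothing more can be done
None
```

I turned the selector to the green mark and handed the job in with the truck in the jig corner, nose on the fence and left side on the stop. The fingers were still pushing steadily with about 13 N forward and 11 N down; no verdict came back.

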